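# Unpin and take off the supply box cover

## Robot

A 6-joint arm with a two-finger parallel gripper is mounted at the origin on the work surface. World frame = base frame: x ahead of the robot, y to its left, z up, the work surface at z = 0. Lengths are in mm, angles in rad, forces in N, time in s.
With the tool pointing down it reaches from about 275 to 850 mm from the base axis. Payload 19 kg.
Tool frame: the origin (TCP) lies at the very end of the fingers, on their centre line; the grasp point (between the pads) lies 19 mm behind it; z points along the fingers, y is the line along which they close (so a half turn about z gives the same grasp; the last joint's range is limited). The gripper opens to 85 mm and grips with 20 to 120 N. Pads are 22 mm wide; open, the fingers measure 114 mm over their backs; the gripper's body (76 mm by 85 mm) begins 54 mm behind the grasp point. The pads swing forward as they close: fully open they stand 13 mm farther back than shut.
Start: joints at [-1.445, 0.15, 1.437, -0, 1.554, -0.134], TCP at [147.685, -555.679, 231.267] pointing down, gripper open.
Joint ranges: [-2.8, 2.8], [-0.68, 2.1], [0.12, 2.68], [-1.39, 4.53], [0.16, 2.79], [-2.81, 2.81]. Speed limits (rad/s): [1.89, 1.89, 2.22, 3.01, 3.01, 3.01].

## Interface

Orientations are given as a unit quaternion [x, y, z, w].
In Python, from cell import observe, grab_frame, finish_job gives the robot as it stands.
- The arm moves only by the shell command python3 -m jog 'ROWS'. ROWS is JSON, a list of rows, each a list of 7 numbers: the turn, a rotation vector about the tool's x, y, z in rad, then the shift along the tool's x, y, z in cm, then the finger opening in cm, from 0 to 8.54. A call has 1 to 8 rows; each row shifts and turns the commanded pose from where the row before left it, along the tool's axes as they then stand; what a row does not reach is not made up. A row lasts 1/10 s, in which the tool goes at most 50 mm and 8.59 degrees, less where a joint would pass 70% of its speed; a pose out of reach is approached as far as the arm can. A call is refused whole if a number of a shift passes 5 or a number of a turn 0.15, either way. A call with a gripper value outside its range is refused whole. The fingers move at their own pace and stop on an object; the grip force is fixed at half the most. Time passes only in rows, so rows that do not move let the fingers close. It gives the time, the measured TCP pose, the force, the opening and the grip force at its end, in the units of the state.
- observe(): the state, without advancing time (a new reading comes with each control period).
- grab_frame(name): name is "side" or "top" or "wrist"; returns a dict with "frame" (400x640x3 uint8, red, green, blue), "z_map" (400x640 float32, mm along the optical axis (not along the pixel's ray), 0 where there is no reading), "K" (3x3 intrinsics, pixels), "xyz" and "orientation" of the camera in the world; the wrist camera has in their place "tool_from_camera" (4x4, takes a point from camera to tool coordinates, whose origin is the TCP and whose axes are the flange's). Camera axes: x right, y down, z forward; pixel columns grow to the right and rows downward; lengths in mm; the calibration is good to about 2 mm. A picture is of the moment at which its call begins: read the wrist's pose just before it.
- finish_job(): hands the job in; it is judged then, once.
The state is a dict: "t": time; "q": joint angles; "joint_velocities": joint speeds; "joint_torque": joint torques, N m; "eef_pos": TCP position; "ee_rot": TCP orientation; "contact_force": force on the tool from outside, world axes, zero at the start; "wrist_torque": the same for the moment, N m; "finger_gap": finger opening in mm; "grasp_force": force on a finger pad.
Only numpy, scipy, OpenCV 4.12 (cv2) and the standard library are available. Lean on these libraries where they do the work, as an engineer would, in place of code of your own. Each camera call takes 0.05 s, during which the arm holds its last target. There are 200 camera calls.

## Task

Open the supply box on the bench: grip the eye of its spring clip lightly (a hard squeeze makes it bite), draw the clip straight out of the cross-drilled post without straining the post, and put it in the blue tray. Then lift the cover plate off and lay it flat, centred on the green mat, without dropping it; leave the other things on the bench where they are.

Things in the scene. Friction and masses are not known exactly. Their poses are not given: they have to be found in the camera images.
- housing: White open-topped plastic box fixed to the bench, 190 (x) x 110 (y) x 60 mm high; origin at the centre of its underside, x along its length. The steel post stands at x = +62 mm and a 10 mm guide pin, 14 mm above the rim, at x = -72 mm, both on its centre line. Small 22 mm feet stick out at both ends.
- post: Round steel post, 22 mm diameter, fixed in the housing, 83 mm high; origin on its axis at bench level. A 7 mm cross hole runs along its x axis, 70.5 mm above the bench; +x points from the clip's eye to the clip's tip, so the clip comes out along -x. Its yaw in the housing is 1.27 to 1.87 rad: the eye sticks out over the housing's -y side.
- clip_eye (a point): Centre of the oblong eye of the steel R-clip (5 mm wire, 60 g, 153 mm long, lying level), at wire height, 69 mm above the bench, 92 mm from the post axis along -x and 8 mm to +y; free space under it. Eye outside 45 (x) x 41 (y) mm, inside 40 x 31 mm, sides straight for 24 mm. x points along the clip's straight leg to its tip. To take it out pull along -x.
- clip_mid (a point): Middle of the clip, 52 mm from the eye's centre along x, 40 mm from the post axis when in. The straight leg goes through the post's hole; a sprung waved leg hugs the post's outside, resists for 20 mm, then lets go. Its root is the eye's +y side, so squeezing the eye makes it bite: gripped with 12 to 25 N the pull takes 13 to 20 N; at 60 N it strains the post.
- cover_handle (a point): Middle of the round bar handle (10 mm, 66 mm long, along y) at the centre of the loose aluminium cover, 46 mm above its underside (106 mm above the bench when closed). Plate 190 (x) x 110 (y) x 4 mm, 0.24 to 0.4 kg, on the housing rim, post and pin through its holes, about 4 mm wider than they are. Lift straight up 25 mm or more to clear the post.
- mat: Flat green mat fixed on the bench, 240 (x) x 160 (y) x 3 mm; origin at the centre of its underside. It lies to one side of the box, the tray to the other.
- tray: Blue open plastic tray fixed on the bench, 190 (x) x 150 (y) x 40 mm high, walls 4 mm; origin at the centre of its underside. For the clip.
- screwdriver: Screwdriver lying on the bench, 170 mm long; leave alone.
- spanner: Steel spanner lying on the bench, 150 mm long; leave alone.
- spool: Metal solder spool, 60 mm diameter, 50 mm high; leave alone. Origin at the centre of its underside.
- carton: Cardboard carton 90 x 120 x 50 mm beyond the box; leave alone. Origin at the centre of its underside.
- flux: Small white jar, 40 mm diameter, 90 mm high; leave alone. Origin at the centre of its underside.
- meter: Orange multimeter, 90 x 180 x 45 mm, lying on the bench; leave alone. Origin at the centre of its underside.
- clip_tip (a point): Tip of the clip's straight leg, 128 mm from the eye's centre along x; it leaves the post after a pull of 50 mm. Lifting or twisting the clip before that strains the post.
Things that resemble listed ones, but are neither listed nor needed, are in the scene too. What is shaped like the part that bears clip_eye but brown or red is not meant.

How it is judged:
By the outcome, as a careful person would: the job done as asked, in the order asked, and still so for the second after the job is handed in, with the robot touching nothing.
It also fails if it takes over 67 s, if anything falls off the work surface, if the arm or the gripper's body presses on something with over 40 N, if the wrist force passes 120 N, or if a joint passes its speed limit or range.

## Working session

There is one attempt and no reset: what is moved stays moved. The work goes in short steps, Python scripts to look and compute and a shell command to move; the robot and the scene stay as the last step left them, time stands still between calls to the robot, and variables do not carry over. Pictures are saved under pics/ and viewed, at most 10 in all, crops included, and the job is handed in when it is done.

```bash
ls; mkdir -p pics; python3 - <<'E'
from cell import *
import numpy as np,cv2,pickle
s=observe();print(s)
for n in("side","top"):
    f=grab_frame(n);pickle.dump(f,open(n+".pkl","wb"));cv2.imwrite(f"pics/{n}0.png",f["frame"][:,:,::-1]);print(n,f["K"],f["xyz"],f["orientation"])
E
```

```text
pics
{'t': 0.0, 'q': array([-1.44500910e+00,  1.51003297e-01,  1.43803700e+00,  2.22084644e-05,
        1.55381023e+00, -1.34008929e-01]), 'joint_velocities': array([-0.00014063, -0.00019861, -0.00063827, -0.00068339,  0.00035799,
       -0.00189372]), 'joint_torque': array([-4.74329849e-03, -7.13053036e+01, -5.70872211e+01, -5.55438710e-04,
        8.86047928e-03,  1.45339902e-05]), 'eef_pos': array([ 147.65909137, -555.4571422 ,  230.66264286]), 'ee_rot': array([ 9.91574930e-01,  1.29532859e-01,  1.36878840e-05, -6.28888058e-04]), 'contact_force': array([-0.20126685, -0.05754304, -0.51255875]), 'wrist_torque': array([-0.0221686 ,  0.01567517, -0.04604623]), 'grasp_force': 0.0, 'finger_gap': 85.49811085375674}
side [[395.0858003    0.         312.29135368]
 [  0.         395.0858003  199.44343542]
 [  0.           0.           1.        ]] [  403.6147277  -1138.41655848   774.18170406] [ 0.87262326 -0.04828036  0.03212834 -0.48493858]
top [[392.88955614   0.         324.06154326]
 [  0.         392.88955614 203.97609966]
 [  0.           0.           1.        ]] [ 364.45729453  -37.91164223 1057.37288891] [-0.7022297   0.70525333 -0.06850131  0.06927313]
```

View pics/top0.png

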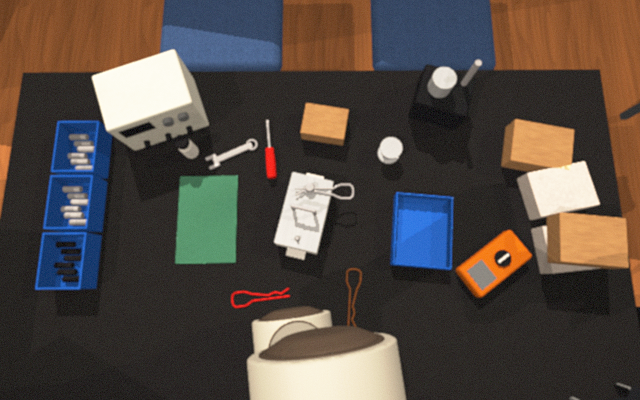

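View pics/side0.png

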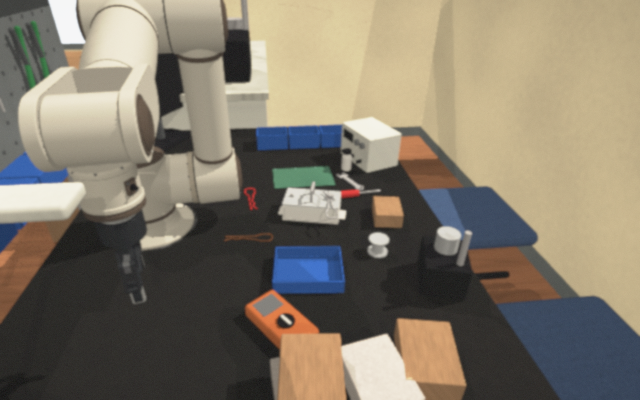

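The pictures show the clip eye at top pixel (342,190), sticking out of the white box (305,212). Candidates for the clip are this grey one at (342,190), the brown one at (353,285) and the red one at (260,297). I choose the grey one, since it sits in the post. The tray is at (422,231), and the blue bins at the left are not it. The mat is at (207,220).

```bash
cat > h.py <<'E'
import numpy as np,cv2,pickle
from scipy.spatial.transform import Rotation as R
def world(f,pose=None):
    z=f["z_map"].astype(float);v,u=np.mgrid[:400,:640];K=f["K"]
    p=np.stack([(u-K[0,2])/K[0,0]*z,(v-K[1,2])/K[1,1]*z,z],-1)
    if pose is None: p=p@R.from_quat(f["orientation"]).as_matrix().T+f["xyz"]
    else:
        T=np.array(f["tool_from_camera"]);p=p@T[:3,:3].T+T[:3,3]
        p=p@R.from_quat(pose["ee_rot"]).as_matrix().T+pose["eef_pos"]
    p[z==0]=np.nan
    return p
def rect(m,P):
    q=P[m][:,:2].astype(np.float32);q=q[~np.isnan(q).any(1)];return cv2.minAreaRect(q),len(q)
E
python3 - <<'E'
from h import *
f=pickle.load(open("top.pkl","rb"));P=world(f);I=f["frame"].astype(int)
r,g,b=I[...,0],I[...,1],I[...,2];Z=P[...,2]
v,u=np.mgrid[:400,:640]
def box(a,b_,c,d):return (u>=a)&(u<=b_)&(v>=c)&(v<=d)
print("mat",rect(box(165,250,165,275)&(g>r+25)&(g>b+10),P))
print("tray",rect(box(380,465,180,280)&(b>r+50),P), np.nanmedian(Z[box(410,430,220,240)]))
print("plate",rect(box(260,329,165,265)&(Z>50)&(Z<75),P),np.nanmedian(Z[box(290,300,200,235)]))
print("bench",np.nanmedian(Z[box(250,265,200,240)]))
m=box(333,360,175,205)&(Z>50)&(Z<90);print("eye",rect(m,P),np.nanmedian(Z[m]))
m=box(290,330,165,260)&(Z>85);n,l,st,c=cv2.connectedComponentsWithStats(m.astype(np.uint8))
for i in range(1,n):print(st[i],c[i],np.nanmean(P[l==i],0),np.nanmax(Z[l==i]))
c=cv2.resize(f["frame"][160:270,250:380],None,fx=5,fy=5,interpolation=cv2.INTER_CUBIC);cv2.imwrite("pics/c1.png",c[:,:,::-1])
E
```

```text
mat (((535.3916625976562, 282.7021789550781), (242.80319213867188, 165.3207550048828), 0.4368104040622711), 5239)
tray (((501.3949890136719, -302.2856140136719), (166.14846801757812, 203.732666015625), 84.92373657226562), 4518) 4.820629087613497
plate (((543.90234375, 13.918060302734375), (110.54093170166016, 190.8153839111328), 76.1627426147461), 2889) 65.15879588204257
bench 0.8818913271993551
eye (((596.9315185546875, -86.57000732421875), (57.49824905395508, 42.7565803527832), 82.6417465209961), 101) 67.10961006006335
[308 183   3   3   5] [309.2 184.2] [6.07973045e+02 3.74096650e-01 8.59292987e+01] 86.45839984289455
[306 185   2   2   2] [306.5 185.5] [604.52539541   7.22017393  86.22518895] 86.72802774178376
[312 184   1   1   1] [312. 184.] [608.37625467  -6.76496669  86.27833873] 86.27833873361078
[309 187   1   1   1] [309. 187.] [600.56766106   0.84645875  86.2474478 ] 86.24744779722562
[312 186   2   3   4] [312.5  187.25] [599.99519511  -8.03488444  85.75009094] 86.16524400733738
[307 188   1   1   1] [307. 188.] [598.16630366   5.95363795  85.46816429] 85.46816428790567
[291 203  26  11 115] [303.46956522 207.73043478] [542.64218771  13.34224818 109.55235461] 115.32268799122994
```

View pics/c1.png

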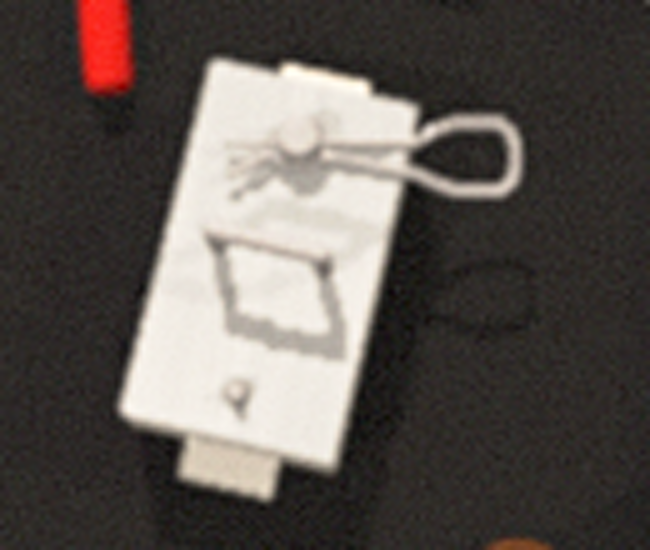

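The crop shows the grey clip through the post: post at crop (300,135), eye centre at crop (475,155), which is frame (345,191). It is neither brown nor red, so the choice stands. Next I move over it for a closer look.

```bash
python3 -m jog '[[0,0,0,4.1,-2.4,0,8.5],[0,0,0,4.1,-2.4,0,8.5],[0,0,0,4.1,-2.4,0,8.5],[0,0,0,4.1,-2.4,0,8.5],[0,0,0,4.1,-2.4,0,8.5],[0,0,0,4.1,-2.4,0,8.5],[0,0,0,4.1,-2.4,0,8.5]]'; python3 -m jog '[[0,0,0,4.1,-2.4,0,8.5],[0,0,0,4.1,-2.4,0,8.5],[0,0,0,4.1,-2.4,0,8.5],[0,0,0,4.1,-2.4,0,8.5],[0,0,0,4.1,-2.4,0,8.5],[0,0,0,4.1,-2.4,0,8.5]]';  python3 -m jog '[[0,0,-0.14,0,0,0,2],[0,0,-0.14,0,0,0,2],[0,0,-0.14,0,0,0,2],[0,0,-0.14,0,0,0,2],[0,0,-0.14,0,0,0,2],[0,0,-0.14,0,0,0,2],[0,0,-0.14,0,0,0,2],[0,0,-0.14,0,0,0,2]]'; python3 - <<'E'
from h import *
from cell import *
s=observe();f=grab_frame("wrist");pickle.dump((s,f),open("w1.pkl","wb"));cv2.imwrite("pics/w1.png",f["frame"][:,:,::-1])
print(s["eef_pos"],R.from_quat(s["ee_rot"]).as_matrix().round(3),s["q"],s["finger_gap"]);print(f["tool_from_camera"])
E
```

```text
t: 0.8
eef_pos: [382.8, -317.9, 231.2]
ee_rot: [0.992, 0.129, -0.0, -0.0]
contact_force: [0.2, -0.4, -0.5]
finger_gap: 84.9
grasp_force: 0.0
t: 1.4
eef_pos: [583.7, -115.4, 231.1]
ee_rot: [0.992, 0.13, -0.0, -0.0]
contact_force: [0.4, -0.6, 0.7]
finger_gap: 85.1
grasp_force: 0.0
t: 2.2
eef_pos: [582.5, -117.2, 231.0]
ee_rot: [0.769, 0.639, -0.0, -0.0]
contact_force: [-1.2, -0.3, 0.0]
finger_gap: 20.0
grasp_force: 0.0
[ 582.53494633 -117.18789102  230.96960987] [[ 0.184  0.983 -0.001]
 [ 0.983 -0.184  0.   ]
 [ 0.    -0.001 -1.   ]] [-3.28174410e-01  1.91094195e-01  1.39078830e+00  8.10569049e-05
  1.56037855e+00 -1.42948685e-01] 19.967244274143678
[[-7.67215687e-04 -9.53674162e-01 -3.00840497e-01  7.82494568e+01]
 [ 9.99999563e-01 -5.70875813e-04 -7.40544711e-04 -2.01684498e-01]
 [ 5.34495793e-04 -3.00840934e-01  9.53674183e-01 -1.42616264e+02]
 [ 0.00000000e+00  0.00000000e+00  0.00000000e+00  1.00000000e+00]]
```

View pics/w1.png

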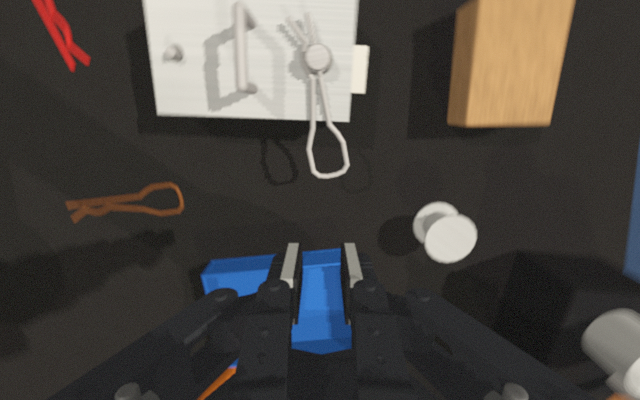

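The eye is at (328,150) in the wrist view, the post at (317,57) and the spool at (445,232); the tray is below. I'll fit the eye on the plane z=69.

```bash
cat >> h.py <<'E'
def onplane(f,s,uv,z):
    K=f["K"];uv=np.atleast_2d(uv).astype(float);d=np.c_[(uv-[K[0,2],K[1,2]])/[K[0,0],K[1,1]],np.ones(len(uv))]
    T=np.array(f["tool_from_camera"]);Q=R.from_quat(s["ee_rot"]).as_matrix()
    d=d@T[:3,:3].T@Q.T;o=Q@T[:3,3]+s["eef_pos"];return o+d*((z-o[2])/d[:,2])[:,None]
E
python3 - <<'E'
from h import *
s,f=pickle.load(open("w1.pkl","rb"));I=f["frame"].astype(int).min(2);P=world(f,s)
m=np.zeros((400,640),np.uint8);m[124:185,298:356]=(I[124:185,298:356]>110)
n,l,st,c=cv2.connectedComponentsWithStats(m);k=1+st[1:,4].argmax();m=(l==k)
v,u=np.nonzero(m);W=onplane(f,s,np.c_[u,v],69)[:,:2];print(len(u),"depth z",np.nanmedian(P[m][:,2]))
post=np.nanmean(P[50:62,311:323][(P[50:62,311:323,2]>78)],0);print("post",post,"ray",onplane(f,s,[317,57],83))
mm=np.zeros((400,640),bool);mm[0:125,140:362]=1;mm&=(P[...,2]>55)&(P[...,2]<72);print("plate",rect(mm,P))
hz=np.zeros_like(mm);hz[0:100,225:262]=1;hz&=(P[...,2]>95);print("handle",rect(hz,P),np.nanmedian(P[hz][:,2]))
# clip axis: eye centre from min/max of outline along candidate axis; solve yaw so lateral centre = 8
p=np.array([604,0.]) if np.isnan(post).any() else post[:2]
for a in np.arange(1.2,1.75,.05):
    x=np.array([np.cos(a),np.sin(a)]);y=np.array([-x[1],x[0]]);d=(W-p);lx=d@x;ly=d@y
    e=lx<-80; e&=lx<lx.min()+35
    print(round(a,2),"x",lx.min().round(1),"y",ly[e].min().round(1),ly[e].max().round(1),"mid",(ly[e].min()+ly[e].max())/2)
for v0 in range(126,182,6):
    r=np.nonzero(m[v0])[0];print(v0,r.min(),r.max(),onplane(f,s,[[r.min(),v0],[r.max(),v0]],69)[:,:2].round(1).tolist())
E
```

```text
707 depth z 65.29001317435296
post [600.46021522   2.68430982  82.94204395] ray [[600.66635391   1.41945774  83.        ]]
plate (((541.154541015625, 12.042549133300781), (109.63084411621094, 190.80435180664062), 76.49713897705078), 20931)
handle (((542.5834350585938, 16.297618865966797), (65.07770538330078, 10.288469314575195), 76.16337585449219), 1184) 109.88195250191177
1.2 x -111.0 y -50.5 -4.2 mid -27.377510814845063
1.25 x -112.1 y -45.9 -0.0 mid -22.94607036832911
1.3 x -113.0 y -41.1 4.1 mid -18.45727669597477
1.35 x -113.6 y -36.2 8.3 mid -13.922349444244379
1.4 x -114.0 y -31.2 12.5 mid -9.337406033834224
1.45 x -114.3 y -26.2 16.7 mid -4.776955288170912
1.5 x -114.4 y -21.2 20.8 mid -0.22443901532331267
1.55 x -114.1 y -16.2 24.9 mid 4.328638238177014
1.6 x -113.7 y -11.4 29.0 mid 8.83289412458437
1.65 x -113.2 y -7.2 34.1 mid 13.455811383517474
1.7 x -112.6 y -3.1 39.1 mid 17.988678346071406
126 310 334 [[582.3, -56.2], [605.6, -60.6]]
132 309 339 [[580.2, -61.7], [609.5, -67.3]]
138 308 343 [[578.1, -67.3], [612.5, -73.8]]
144 307 345 [[575.9, -72.9], [613.5, -80.0]]
150 307 346 [[574.7, -78.8], [613.5, -86.1]]
156 308 347 [[574.5, -85.0], [613.5, -92.3]]
162 309 349 [[574.3, -91.2], [614.5, -98.7]]
168 311 347 [[575.1, -97.7], [611.5, -104.5]]
174 314 341 [[576.9, -104.4], [604.4, -109.6]]Traceback (most recent call last):
  File "<stdin>", line 16, in <module>
    return umr_minimum(a, axis, None, out, keepdims, initial, where)
ValueError: zero-size array to reduction operation minimum which has no identity
```

```bash
python3 -m jog '[[0,0,-0.1,0,0,0,2],[0,0,-0.1,0,0,0,2],[0,0,0,2.76,2.88,0,2],[0,0,0,0,0,4.5,2],[0,0,0,0,0,4.5,2],[0,0,0,0,0,4,2],[0,0,0,0,0,0,2],[0,0,0,0,0,0,2]]'; python3 - <<'E'
from h import *
from cell import *
s=observe();f=grab_frame("wrist");pickle.dump((s,f),open("w2.pkl","wb"));cv2.imwrite("pics/w2.png",f["frame"][:,:,::-1])
Q=R.from_quat(s["ee_rot"]).as_matrix();print(s["eef_pos"],Q.round(3),s["contact_force"])
I=f["frame"].astype(int).min(2)
# project eye wire predictions
T=np.linalg.inv(np.array(f["tool_from_camera"]))
for n,p in dict(eye=[594.2,-89.5,69],wire=[611.7,-90,69],tcp=s["eef_pos"]).items():
    c=T[:3,:3]@(Q.T@(np.array(p)-s["eef_pos"]))+T[:3,3];print(n,(f["K"]@c/c[2])[:2].round(1))
E
```

```text
t: 3.05
eef_pos: [611.3, -89.4, 102.2]
ee_rot: [0.705, 0.71, -0.0, -0.0]
contact_force: [0.2, 0.1, 0.8]
finger_gap: 20.0
grasp_force: 0.0
[611.34838547 -89.43698824 102.21968877] [[-0.007  1.    -0.   ]
 [ 1.     0.007  0.   ]
 [ 0.    -0.    -1.   ]] [0.21657028 0.09692054 0.82560368]
eye [294.4 235. ]
wire [321.8 235.9]
tcp [321.2 260.6]
```

View pics/w2.png

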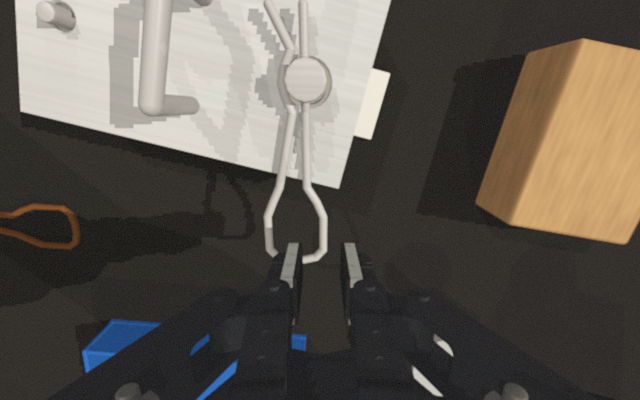

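The wrist view shows the eye's sides at u=268 and 324 (v≈235), its end at v=262, and the straight leg running up through the post at (305,75). The fingers stand on either side of the right-hand wire. I'll refine the clip direction on the plane.

```bash
python3 - <<'E'
from h import *
s,f=pickle.load(open("w2.pkl","rb"));I=f["frame"].astype(int).min(2)
g=cv2.GaussianBlur(f["frame"].min(2),(3,3),0).astype(int)
for v in list(range(192,262,8)):
    r=np.nonzero(g[v,255:340]>100)[0]+255
    if len(r):
        sp=np.split(r,np.nonzero(np.diff(r)>2)[0]+1);print(v,[(a.mean(),len(a),onplane(f,s,[a.mean(),v],69)[0,:2].round(1).tolist()) for a in sp if len(a)>2])
for uv in([303,8],[304.5,40],[306,110],[307,150],[308,180]):print(uv,onplane(f,s,uv,69)[0].round(1))
for v in (5,15,25,110,120,130,140,150,160):
    row=g[v,290:325];print(v,row.tolist())
E
```

```text
192 [(np.float64(277.0), 9, [584.2, -61.1]), (np.float64(310.0), 11, [604.3, -60.9])]
200 [(np.float64(273.5), 10, [581.8, -66.2]), (np.float64(315.5), 10, [607.7, -66.0])]
208 [(np.float64(270.5), 10, [579.8, -71.4]), (np.float64(319.0), 9, [609.8, -71.2])]
216 [(np.float64(268.0), 9, [578.0, -76.7]), (np.float64(323.0), 9, [612.4, -76.5])]
224 [(np.float64(268.0), 9, [577.7, -82.1]), (np.float64(323.5), 8, [612.7, -81.8])]
232 [(np.float64(268.0), 7, [577.5, -87.5]), (np.float64(323.5), 8, [612.8, -87.3])]
240 [(np.float64(268.5), 8, [577.5, -93.1]), (np.float64(323.5), 8, [612.8, -92.9])]
248 [(np.float64(269.5), 8, [577.9, -98.8]), (np.float64(292.5), 10, [592.8, -98.7]), (np.float64(323.0), 9, [612.6, -98.5])]
256 [(np.float64(290.5), 10, [591.4, -104.4]), (np.float64(312.5), 20, [605.7, -104.3])]
[303, 8] [601.2  36.8  69. ]
[304.5, 40] [601.8  22.1  69. ]
[306, 110] [602.3 -13.1  69. ]
[307, 150] [602.7 -35.5  69. ]
[308, 180] [603.1 -53.4  69. ]
5 [205, 206, 206, 206, 206, 207, 203, 186, 159, 145, 155, 172, 185, 195, 201, 200, 193, 190, 198, 208, 212, 212, 212, 212, 212, 211,
[... 783 characters left out ...]
 169, 149, 141, 141, 144, 147, 150, 149, 147, 149, 161, 175, 184, 190, 193, 190, 185, 182, 184, 185, 186, 189, 195, 198, 198, 198, 197, 196, 196, 196, 197, 197]
140 [192, 188, 187, 184, 170, 156, 155, 160, 159, 156, 150, 145, 145, 157, 174, 187, 192, 193, 190, 184, 180, 179, 181, 187, 193, 195, 195, 195, 195, 195, 195, 196, 196, 195, 195]
150 [187, 186, 172, 153, 150, 157, 160, 161, 162, 161, 156, 146, 142, 153, 171, 185, 194, 197, 195, 188, 183, 183, 187, 190, 193, 195, 198, 199, 200, 200, 200, 200, 200, 200, 200]
160 [191, 192, 193, 197, 199, 186, 168, 159, 159, 159, 158, 151, 145, 150, 167, 182, 191, 197, 198, 193, 189, 187, 186, 186, 189, 194, 196, 197, 197, 196, 196, 196, 196, 196, 196]
```

```bash
python3 -m jog '[[0,0,-0.013,0,0.13,0,2],[0,0,0,0,0,2,2],[0,0,0,0,0,2,2],[0,0,0,0,0,1.2,2],[0,0,0,0,0,0,2]]'; python3 -m jog '[[0,0,0,0,0,0,0.8],[0,0,0,0,0,0,0.8]]'; python3 -m jog '[[0,0,0,0,0,0,0.48],[0,0,0,0,0,0,0.48],[0,0,0,0,0,0,0.48]]'
```

```text
t: 3.6
eef_pos: [612.3, -89.3, 49.0]
ee_rot: [0.699, 0.715, -0.0, -0.0]
contact_force: [-0.3, -1.0, -0.1]
finger_gap: 19.9
grasp_force: 0.0
t: 3.8
eef_pos: [613.2, -89.5, 50.7]
ee_rot: [0.699, 0.715, 0.0, 0.001]
contact_force: [0.8, -1.0, -0.1]
finger_gap: 8.1
grasp_force: 0.0
t: 4.1
eef_pos: [612.7, -89.4, 49.8]
ee_rot: [0.699, 0.715, 0.0, 0.0]
contact_force: [0.9, 0.3, 1.0]
finger_gap: 4.6
grasp_force: 2.4
```

```bash
python3 -m jog '[[0,0,0,0,0,0,0.44],[0,0,0,0,0,0,0.44]]'; python3 -m jog '[[0,0,0,0,0,0,0.38],[0,0,0,0,0,0,0.38]]'
```

```text
t: 4.3
eef_pos: [612.7, -89.4, 49.5]
ee_rot: [0.699, 0.715, 0.0, 0.0]
contact_force: [1.6, -1.3, 2.8]
finger_gap: 4.6
grasp_force: 7.2
t: 4.5
eef_pos: [612.6, -89.4, 49.4]
ee_rot: [0.699, 0.715, 0.0, 0.0]
contact_force: [1.7, -1.0, 2.7]
finger_gap: 4.1
grasp_force: 15.7
```

```bash
python3 -m jog '[[0,0,0,0,0,0,0.33],[0,0,0,0,0,0,0.33],[0,0,0,-0.15,0,0,0.33],[0,0,0,-0.15,0,0,0.33],[0,0,0,0,0,0,0.33]]'
```

```text
t: 5.0
eef_pos: [612.4, -92.4, 49.2]
ee_rot: [0.699, 0.715, -0.0, -0.0]
contact_force: [-0.1, 1.8, 2.5]
finger_gap: 3.8
grasp_force: 23.3
```

```bash
python3 -m jog '[[0,0,0,-0.2,0,0,0.33],[0,0,0,-0.2,0,0,0.33],[0,0,0,0,0,0,0.33]]';python3 -m jog '[[0,0,0,-0.2,0,0,0.33],[0,0,0,-0.2,0,0,0.33],[0,0,0,0,0,0,0.33]]'; python3 - <<'E'
from h import *
from cell import *
s=observe();f=grab_frame("wrist");pickle.dump((s,f),open("w3.pkl","wb"));cv2.imwrite("pics/w3.png",f["frame"][:,:,::-1])
E
```

```text
t: 5.3
eef_pos: [612.5, -96.5, 49.1]
ee_rot: [0.699, 0.715, -0.0, -0.0]
contact_force: [0.4, 3.3, 1.7]
finger_gap: 4.2
grasp_force: 23.2
t: 5.6
eef_pos: [612.6, -100.4, 49.1]
ee_rot: [0.699, 0.715, -0.0, -0.0]
contact_force: [-0.4, 2.4, 0.3]
finger_gap: 3.9
grasp_force: 23.1
```

View pics/w3.png

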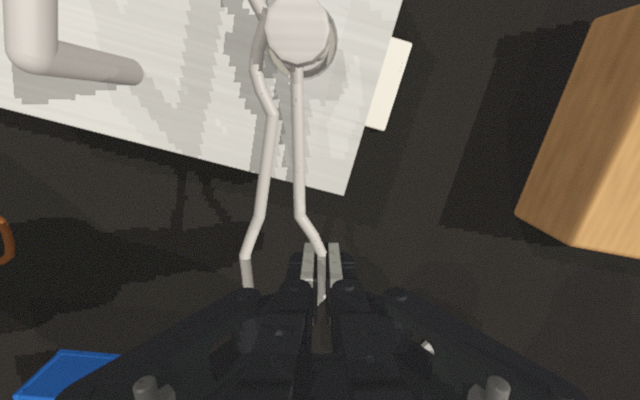

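The wire at (321,270) is between the pads, and the leg's bend is at (298,215). I'll check whether the clip has moved with the hand.

```bash
python3 - <<'E'
from h import *
s,f=pickle.load(open("w2.pkl","rb"));print("before",onplane(f,s,[[307,186],[324,217]],69).round(1))
s,f=pickle.load(open("w3.pkl","rb"));print("now",onplane(f,s,[[298,213],[322,253]],69).round(1),s["eef_pos"])
E
```

```text
before [[602.5 -57.2  69. ]
 [613.  -77.1  69. ]]
now [[601.8 -66.6  69. ]
 [612.7 -85.6  69. ]] [ 612.57373485 -100.4172598    49.07377639]
```

```bash
python3 -m jog '[[0,0,0,-0.3,0,0,0.33],[0,0,0,-0.3,0,0,0.33],[0,0,0,-0.3,0,0,0.33],[0,0,0,-0.3,0,0,0.33],[0,0,0,-0.3,0,0,0.33],[0,0,0,0,0,0,0.33]]';python3 -m jog '[[0,0,0,-0.4,0,0,0.33],[0,0,0,-0.4,0,0,0.33],[0,0,0,-0.4,0,0,0.33],[0,0,0,-0.4,0,0,0.33],[0,0,0,0,0,0,0.33]]'; python3 - <<'E'
from h import *
from cell import *
s=observe();f=grab_frame("wrist");pickle.dump((s,f),open("w4.pkl","wb"));cv2.imwrite("pics/w4.png",f["frame"][:,:,::-1])
E
```

```text
t: 6.25
eef_pos: [613.1, -116.2, 49.3]
ee_rot: [0.699, 0.715, -0.0, 0.0]
contact_force: [0.8, -2.7, -1.0]
finger_gap: 3.8
grasp_force: 23.0
t: 6.75
eef_pos: [613.4, -131.9, 49.3]
ee_rot: [0.699, 0.715, -0.0, -0.0]
contact_force: [-0.9, -0.3, -0.5]
finger_gap: 4.2
grasp_force: 23.0
```

View pics/w4.png

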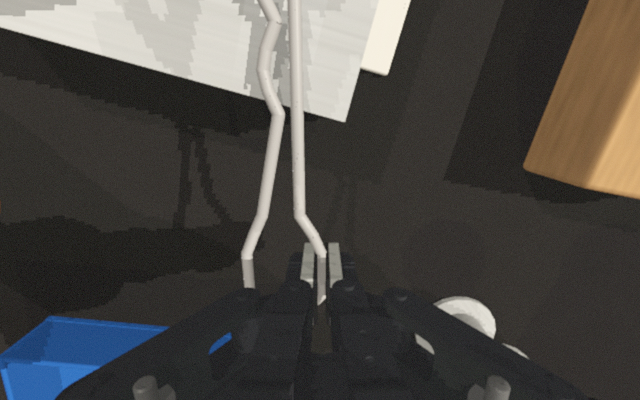

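The bend is still at (298,215), so the clip is moving with the hand, and the side forces are small. I pull it fully out, then firm up the grip and raise it.

```bash
python3 -m jog '[[0,0,0,-0.5,0,0,0.33],[0,0,0,-0.5,0,0,0.33],[0,0,0,-0.5,0,0,0.33],[0,0,0,-0.5,0,0,0.33],[0,0,0,-0.5,0,0,0.33],[0,0,0,-0.5,0,0,0.33],[0,0,0,0,0,0,0.33],[0,0,0,0,0,0,0.2]]';python3 -m jog '[[0,0,0,0,0,0,0],[0,0,0,0,0,-2,0],[0,0,0,0,0,-2.5,0],[0,0,0,0,0,-2.5,0],[0,0,0,0,0,-2.5,0],[0,0,0,0,0,-2.5,0],[0,0,0,0,0,0,0]]'
```

```text
t: 7.6
eef_pos: [614.1, -161.4, 49.2]
ee_rot: [0.699, 0.715, 0.0, -0.0]
contact_force: [0.8, -0.1, -0.4]
finger_gap: 3.0
grasp_force: 44.0
t: 8.3
eef_pos: [615.3, -161.5, 173.1]
ee_rot: [0.699, 0.715, 0.001, 0.002]
contact_force: [-0.2, -0.1, -0.2]
finger_gap: 2.2
grasp_force: 58.3
```

```bash
python3 - <<'E'
from h import *
from cell import *
s=observe();f=grab_frame("top");P=world(f);I=f["frame"].astype(int);pickle.dump(f,open("top2.pkl","wb"))
w=grab_frame("wrist");a=cv2.resize(f["frame"][150:290,280:470],None,fx=2.1,fy=2.1)
b=cv2.resize(w["frame"],(400,250));o=np.zeros((600,400,3),np.uint8);o[:294,:399]=a[:294,:399];o[300:550]=b
cv2.imwrite("pics/m5.png",o[:,:,::-1])
r,g,b=I[...,0],I[...,1],I[...,2]
m=np.zeros((400,640),bool);m[185:280,380:465]=1;m&=(b>r+50)&(P[...,2]>32)&(P[...,2]<50);print("tray rim",rect(m,P));print(s["eef_pos"],s["q"],s["contact_force"])
E
```

```text
tray rim (((497.4852600097656, -296.2494201660156), (151.49729919433594, 190.87013244628906), 84.71192932128906), 320)
[ 615.25950656 -161.52391928  173.12369787] [-3.77847461e-01  2.97822812e-01  1.37610641e+00  1.61422898e-04
  1.46240142e+00 -4.00153940e-01] [-0.23953096 -0.07840845 -0.16594956]
```

View pics/m5.png

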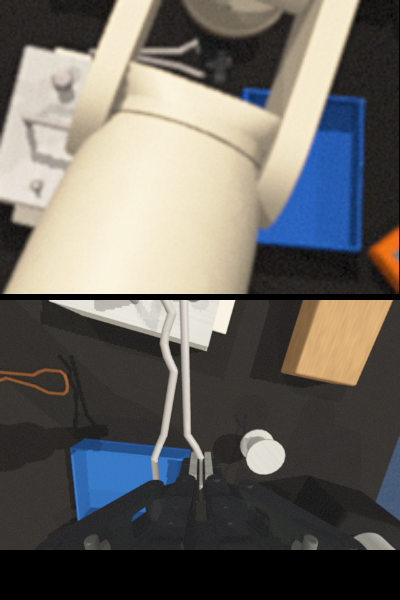

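Clip is free and held (wrist panel), over empty bench; the tray rim is centred at (497,-296). Now I carry it to the tray.

```bash
python3 -m jog '[[0,0,0,-2.4,-2.92,0,0],[0,0,0,-2.4,-2.92,0,0],[0,0,0,-2.4,-2.92,0,0],[0,0,0,-2.4,-2.92,0,0],[0,0,0,-2.4,-2.92,0,0],[0,0,0,-2.4,-2.92,0,0]]';python3 -m jog '[[0,0,0.14,0,0,0,0],[0,0,0.14,0,0,0,0],[0,0,0.14,0,0,0,0],[0,0,0.14,0,0,0,0],[0,0,0.14,0,0,0,0],[0,0,0.14,0,0,0,0]]';python3 -m jog '[[0,0,0.14,0,0,0,0],[0,0,0.14,0,0,0,0],[0,0,0.14,0,0,0,0],[0,0,0.14,0,0,0,0],[0,0,0.14,0,0,0,0],[0,0,0.14,0,0,0,0],[0,0,0,0,0,0,0],[0,0,0,0,0,0,0]]'
```

```text
t: 9.0
eef_pos: [440.5, -309.5, 168.0]
ee_rot: [0.699, 0.715, 0.0, -0.001]
contact_force: [1.0, -1.0, 0.2]
finger_gap: 2.0
grasp_force: 58.4
t: 9.6
eef_pos: [441.7, -308.7, 167.9]
ee_rot: [0.931, 0.365, -0.0, -0.001]
contact_force: [0.7, -0.8, -0.4]
finger_gap: 2.4
grasp_force: 58.5
t: 10.4
eef_pos: [441.9, -308.9, 168.5]
ee_rot: [0.999, -0.041, -0.0, -0.0]
contact_force: [-0.3, -0.1, -0.2]
finger_gap: 2.6
grasp_force: 58.5
```

```bash
python3 -m jog '[[0,0,0,0.1,0,4,0],[0,0,0,0,0,4,0],[0,0,0,0,0,3,0],[0,0,0,0,0,2,0],[0,0,0,0,0,1.5,0],[0,0,0,0,0,0.9,0],[0,0,0,0,0,0,0]]';python3 -m jog '[[0,0,0,0,0,0,0.6],[0,0,0,0,0,0,1.2],[0,0,0,0,0,0,1.8],[0,0,0,0,0,0,1.8],[0,0,0,0,0,0,1.8]]'; python3 - <<'E'
from h import *
from cell import *
s=observe();f=grab_frame("wrist");I=f["frame"].astype(int)
P=world(f,s);m=(I.min(2)>120)&(P[...,0]>410)&(P[...,0]<595)&(P[...,1]>-372)&(P[...,1]<-230)
print(s["eef_pos"],rect(m,P),np.nanpercentile(P[m][:,2],[5,50,95]))
E
```

```text
t: 11.1
eef_pos: [442.6, -308.8, 14.2]
ee_rot: [0.999, -0.042, -0.001, -0.001]
contact_force: [-0.5, 0.0, -0.7]
finger_gap: 2.5
grasp_force: 58.5
t: 11.6
eef_pos: [443.2, -309.3, 15.5]
ee_rot: [0.999, -0.044, 0.0, 0.0]
contact_force: [0.3, 1.0, -0.1]
finger_gap: 18.0
grasp_force: 0.0
[ 443.16071116 -309.3000035    15.54539577] (((488.4117736816406, -294.637939453125), (141.98728942871094, 100.13014221191406), 28.15460968017578), 8293) [  4.23641483   8.63303666 102.9255026 ]
```

```bash
python3 -m jog '[[0,0,0,0,0,-2,1.8],[0,0,0,0,0,-4,1.8],[0,0,0,0,0,-4.5,1.8],[0,0,0,0,0,-4.5,1.8],[0,0,0,0,0,-4.5,1.8],[0,0,0,0,0,-4,1.8]]';python3 -m jog '[[0,0,0,0.9,-4.13,0,8.5],[0,0,0,0.9,-4.13,0,8.5],[0,0,0,0.9,-4.13,0,8.5],[0,0,0,0.9,-4.13,0,8.5],[0,0,0,0.9,-4.13,0,8.5],[0,0,0,0.9,-4.13,0,8.5],[0,0,0,0.9,-4.13,0,8.5],[0,0,0,0.9,-4.13,0,8.5]]'; python3 -m jog '[[0,0,-0.142,0,0,0,8.5],[0,0,-0.142,0,0,0,8.5],[0,0,-0.142,0,0,0,8.5],[0,0,-0.142,0,0,0,8.5],[0,0,-0.142,0,0,0,8.5]]'; python3 -m jog '[[0,0,-0.142,0,0,0,8.5],[0,0,-0.142,0,0,0,8.5],[0,0,-0.142,0,0,0,8.5],[0,0,-0.142,0,0,0,8.5],[0,0,-0.142,0,0,0,8.5],[0,0,0,0,0,0,8.5],[0,0,0,0,0,0,8.5]]'; python3 - <<'E'
from h import *
from cell import *
s=observe();f=grab_frame("wrist");t=grab_frame("top");P=world(f,s)
pickle.dump((s,f),open("w5.pkl","wb"))
Q=R.from_quat(s["ee_rot"]).as_matrix();print(s["eef_pos"],Q.round(3),s["finger_gap"])
d=np.hypot(P[...,0]-542,P[...,1]-14)
for lo in (98,104,108):
    m=(P[...,2]>lo)&(P[...,2]<116)&(d<60);print("handle",lo,rect(m,P),P[m].mean(0))
m=(P[...,2]>57)&(P[...,2]<70)&(d<125);print("plate",rect(m,P))
o=np.zeros((600,640,3),np.uint8);o[:400]=f["frame"];o[400:,:260]=cv2.resize(t["frame"][180:280,380:510],(260,200))
o[400:,300:560]=cv2.resize(t["frame"][160:260,250:380],(260,200));cv2.imwrite("pics/m6.png",o[:,:,::-1])
E
```

```text
t: 12.25
eef_pos: [443.0, -309.1, 252.9]
ee_rot: [0.999, -0.044, 0.001, 0.0]
contact_force: [-0.0, -1.1, -1.4]
finger_gap: 18.1
grasp_force: 0.0
t: 13.05
eef_pos: [543.8, 15.4, 250.5]
ee_rot: [0.999, -0.044, 0.0, 0.0]
contact_force: [0.4, -0.9, 0.6]
finger_gap: 84.8
grasp_force: 0.0
t: 13.55
eef_pos: [543.5, 13.7, 250.3]
ee_rot: [0.951, 0.309, 0.0, -0.0]
contact_force: [0.5, -0.1, -0.2]
finger_gap: 85.0
grasp_force: 0.0
t: 14.25
eef_pos: [543.6, 13.6, 250.3]
ee_rot: [0.787, 0.616, 0.0, -0.0]
contact_force: [1.3, 0.2, -0.3]
finger_gap: 85.1
grasp_force: 0.0
[543.58079385  13.64223934 250.3372735 ] [[ 0.24   0.971  0.   ]
 [ 0.971 -0.24   0.   ]
 [ 0.    -0.    -1.   ]] 85.05255211320056
handle 98 (((542.2593994140625, 17.20032501220703), (64.97565460205078, 9.09215259552002), 76.17835235595703), 633) [542.89980625  19.06534165 109.73496875]
handle 104 (((542.2410888671875, 17.204734802246094), (64.97624206542969, 9.087059020996094), 76.22290802001953), 625) [542.80296643  18.69753156 109.83785743]
handle 108 (((542.313720703125, 17.011728286743164), (64.63607025146484, 8.840879440307617), 76.23460388183594), 559) [542.98429305  18.18823415 110.15979204]
plate (((542.5316772460938, 16.658607482910156), (110.30394744873047, 190.31060791015625), 76.2774658203125), 15096)
```

View pics/m6.png

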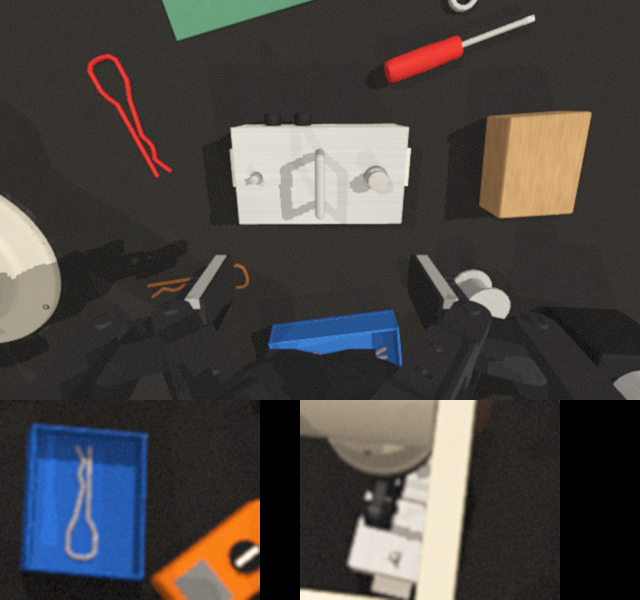

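The clip lies whole inside the tray (left inset), and the handle is at (320,185), square between the fingers. Two black knobs show at (273,118) and (303,118) by the box, so I'll check their height before lifting.

```bash
python3 - <<'E'
from h import *
s,f=pickle.load(open("w5.pkl","rb"));P=world(f,s)
for u in(273,303):
  for v in (114,118,121):print(u,v,P[v,u].round(0),f["frame"][v,u])
E
python3 -m jog '[[0,0,0,0.2,-0.16,0,4],[0,0,0,0,0,4,4],[0,0,0,0,0,4,4],[0,0,0,0,0,4,4],[0,0,0,0,0,2.5,4],[0,0,0,0,0,1.8,4],[0,0,0,0,0,0,4]]'
```

```text
273 114 [507.  95.  39.] [49 51 49]
273 118 [506.  91.  39.] [57 56 53]
273 121 [505.  88.  40.] [52 52 48]
303 114 [540.  87.  39.] [47 46 42]
303 118 [539.  83.  39.] [52 55 51]
303 121 [538.  79.  40.] [56 56 50]
t: 15.05
eef_pos: [541.2, 16.2, 85.1]
ee_rot: [0.786, 0.618, -0.001, -0.001]
contact_force: [0.2, -0.0, 1.1]
finger_gap: 39.8
grasp_force: 0.0
```

```bash
python3 -m jog '[[0,0,0,0,0.06,-0.1,1.4],[0,0,0,0,0,0,1.4],[0,0,0,0,0,0,1.2],[0,0,0,0,0,0,0.9],[0,0,0,0,0,0,0.5],[0,0,0,0,0,0,0],[0,0,0,0,0,0,0]]'; python3 -m jog '[[0,0,0,0,0,-0.4,0],[0,0,0,0,0,-0.4,0],[0,0,0,0,0,-0.4,0],[0,0,0,0,0,0,0]]'
```

```text
t: 15.75
eef_pos: [543.5, 15.8, 89.5]
ee_rot: [0.786, 0.618, 0.001, 0.001]
contact_force: [-3.5, 0.3, 8.3]
finger_gap: 7.9
grasp_force: 58.6
t: 16.15
eef_pos: [543.4, 15.8, 101.0]
ee_rot: [0.786, 0.618, 0.0, 0.0]
contact_force: [0.7, 0.6, -4.0]
finger_gap: 7.8
grasp_force: 58.5
```

```bash
python3 -m jog '[[0,0,0,0,0,-0.8,0],[0,0,0,0,0,-1,0],[0,0,0,0,0,-1,0],[0,0,0,0,0,-1.5,0],[0,0,0,0,0,-1.5,0],[0,0,0,0,0,-0.8,0],[0,0,0,0,0,0,0]]'; python3 -m jog '[[0,0,0,1,-0.27,0,0],[0,0,0,2,-0.55,0,0],[0,0,0,2.5,-0.69,0,0],[0,0,0,2.5,-0.69,0,0],[0,0,0,2.5,-0.69,0,0],[0,0,0,2.5,-0.69,0,0],[0,0,0,2.5,-0.69,0,0],[0,0,0,2.5,-0.69,0,0]]'; python3 -m jog '[[0,0,0,2.5,-0.69,0,0],[0,0,0,2.5,-0.69,0,0],[0,0,0,1.75,-0.48,0,0],[0,0,0,1,-0.26,0,0],[0,0,-0.062,0,0,0,0],[0,0,-0.062,0,0,0,0],[0,0,-0.062,0,0,0,0],[0,0,-0.062,0,0,0,0]]';python3 -m jog '[[0,0,0,0,0,0,0],[0,0,0,0,0,0,0]]';  python3 - <<'E'
from h import *
from cell import *
s=observe();f=grab_frame("wrist");P=world(f,s);pickle.dump((s,f),open("w6.pkl","wb"))
I=f["frame"].astype(int);r,g,b=I[...,0],I[...,1],I[...,2]
m=(g>r+25)&(g>b+10);print(s["eef_pos"],R.from_quat(s["ee_rot"]).as_matrix().round(4)[:2,0],m.sum());print(rect(m,P))
p=P[m];print(np.nanpercentile(p,[1,99],axis=0))
v,u=np.nonzero(m);print(u.min(),u.max(),v.min(),v.max())
q=(np.abs(P[...,2]-155)<25)&(np.hypot(P[...,0]-535,P[...,1]-283)<125);print("plate",rect(q,P),np.nanmedian(P[q][:,2]))
t=grab_frame("top");PT=world(t);I=t["frame"].astype(int);r,g,b=I[...,0],I[...,1],I[...,2];m=(g>r+25)&(g>b+10)
print("top mat visible",m.sum(),rect(m,PT))
E
```

```text
t: 16.85
eef_pos: [543.6, 15.8, 167.8]
ee_rot: [0.786, 0.618, 0.001, 0.001]
contact_force: [-0.2, 0.2, -3.9]
finger_gap: 7.9
grasp_force: 58.6
t: 17.65
eef_pos: [536.6, 204.1, 165.4]
ee_rot: [0.786, 0.618, -0.001, -0.0]
contact_force: [1.0, 0.2, -3.7]
finger_gap: 7.8
grasp_force: 58.6
t: 18.45
eef_pos: [535.0, 282.4, 166.0]
ee_rot: [0.703, 0.711, -0.0, -0.0]
contact_force: [-0.5, 0.2, -4.2]
finger_gap: 7.8
grasp_force: 58.6
t: 18.65
eef_pos: [535.0, 282.5, 166.1]
ee_rot: [0.704, 0.71, -0.0, -0.0]
contact_force: [-0.7, 0.1, -3.9]
finger_gap: 7.8
grasp_force: 58.6
[534.99201376 282.50315062 166.14994928] [-0.0078  1.    ] 11688
(((533.9185791015625, 282.34063720703125), (242.19882202148438, 162.35797119140625), 0.6351108551025391), 11649)
[[416.24036803 210.46052722   1.00392866]
 [652.57710427 363.09659582   4.54738878]]
198 443 103 252
plate (((535.1693725585938, 283.22052001953125), (191.5880584716797, 110.16877746582031), 0.4476602077484131), 40757) 140.49815553851127
top mat visible 2288 (((526.9396362304688, 252.18663024902344), (258.3314514160156, 140.8957977294922), 10.220431327819824), 2278)
```

```bash
python3 -m jog '[[0,0,0,-0.05,-0.07,2,0],[0,0,0,0,0,3,0],[0,0,0,0,0,3,0],[0,0,0,0,0,2.5,0],[0,0,0,0,0,1.5,0],[0,0,0,0,0,0.8,0],[0,0,0,0,0,0,0],[0,0,0,0,0,0,0]]'; python3 -m jog '[[0,0,0,0,0,0.2,0],[0,0,0,0,0,0.2,0],[0,0,0,0,0,0,0]]'
```

```text
t: 19.55
eef_pos: [534.9, 282.5, 39.5]
ee_rot: [0.704, 0.711, 0.001, 0.0]
contact_force: [1.1, -0.8, -3.1]
finger_gap: 8.0
grasp_force: 58.5
t: 19.85
eef_pos: [534.3, 282.3, 34.5]
ee_rot: [0.704, 0.711, 0.0, -0.0]
contact_force: [0.5, -0.5, -4.0]
finger_gap: 7.6
grasp_force: 58.5
```

```bash
python3 -m jog '[[0,0,0,0,0,0.1,0],[0,0,0,0,0,0.1,0],[0,0,0,0,0,0,0]]'; python3 -m jog '[[0,0,0,0,0,0.08,0],[0,0,0,0,0,0,0]]'
```

```text
t: 20.15
eef_pos: [534.7, 282.4, 33.1]
ee_rot: [0.704, 0.711, 0.001, 0.0]
contact_force: [-1.1, -1.4, 6.0]
finger_gap: 8.2
grasp_force: 59.6
t: 20.35
eef_pos: [534.7, 282.4, 33.0]
ee_rot: [0.704, 0.711, 0.001, 0.0]
contact_force: [-4.6, -2.4, 14.3]
finger_gap: 7.9
grasp_force: 60.4
```

```bash
python3 -m jog '[[0,0,0,0,0,-0.1,0],[0,0,0,0,0,0,0.6],[0,0,0,0,0,0,1.2],[0,0,0,0,0,0,2.5],[0,0,0,0,0,0,4],[0,0,0,0,0,0,4]]'; python3 -m jog '[[0,0,0,0,0,-2,4],[0,0,0,0,0,-4,4],[0,0,0,0,0,-4.5,4],[0,0,0,0,0,-4.5,4],[0,0,0,0,0,-4.5,4],[0,0,0,0,0,-3,4]]'; python3 -m jog '[[0,0,0,-4.5,0,0,4],[0,0,0,-4.5,0,0,4],[0,0,0,-4.5,0,0,4],[0,0,0,-4.5,0,0,4],[0,0,0,0,0,0,4]]';  python3 - <<'E'
from h import *
from cell import *
s=observe();f=grab_frame("wrist");P=world(f,s);print(s["eef_pos"])
I=f["frame"].astype(int);r,g,b=I[...,0],I[...,1],I[...,2]
m=(g>r+25)&(g>b+10);print(rect(m,P))
q=(P[...,2]>4.8)&(P[...,2]<14)&(r>150)&(np.hypot(P[...,0]-535,P[...,1]-283)<125);print("plate",rect(q,P),np.nanpercentile(P[q][:,2],[2,50,98]))
t=grab_frame("top");o=np.zeros((600,640,3),np.uint8);o[:400]=f["frame"];o[400:]=cv2.resize(t["frame"][90:290],(640,200));cv2.imwrite("pics/m7.png",o[:,:,::-1])
E
```

```text
t: 20.95
eef_pos: [534.3, 282.3, 32.4]
ee_rot: [0.704, 0.711, -0.0, -0.0]
contact_force: [0.4, -0.3, -0.1]
finger_gap: 39.7
grasp_force: 0.0
t: 21.55
eef_pos: [534.5, 282.3, 261.1]
ee_rot: [0.704, 0.711, 0.001, 0.001]
contact_force: [0.2, 0.4, -0.4]
finger_gap: 40.6
grasp_force: 0.0
t: 22.05
eef_pos: [536.2, 97.9, 257.7]
ee_rot: [0.705, 0.709, -0.0, 0.0]
contact_force: [0.8, 1.2, 0.6]
finger_gap: 40.2
grasp_force: 0.0
[536.15169876  97.91837235 257.65457086]
(((534.91796875, 248.443115234375), (242.9833221435547, 89.7276840209961), 0.3235015273094177), 7104)
plate (((534.8804321289062, 259.6611633300781), (191.1574249267578, 63.952430725097656), 0.2536105811595917), 9093) [5.56426771 7.50074408 9.44436613]
```

View pics/m7.png

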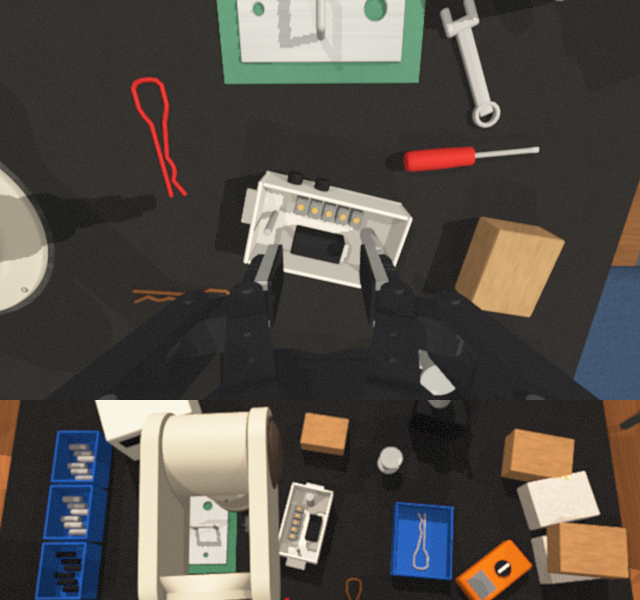

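The plate lies flat and centred on the mat: equal margins at the ends, and a 24 mm side margin against an ideal 25. The clip is in the tray at inset (422,540), and the robot is clear of everything.

```bash
python3 -c "from cell import finish_job;print(finish_job())"
```

```text
the job is handed in; nothing more can be done
None
```

The job is handed in: the clip was drawn straight out with a light grip (about 23 N) and is in the blue tray, and the cover plate lies flat on the green mat, centred to about 1 mm, at around 22 s of the 67 s allowed.

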